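Hang the card hanger on its rail and snap the end cap home

ROBOT

A 6-joint arm with a two-finger parallel gripper is mounted at the origin on the work surface. World frame = base frame: x ahead of the robot, y to its left, z up, the work surface at z = 0. Lengths are in m, angles in rad, forces in N, time in s.
With the tool pointing down it reaches from about 0.375 to 0.9 m from the base axis. Payload 3.1 kg.
Tool frame: the origin (TCP) lies on the centre line of the jaws, within the pads' length; the fingertips stand 17 mm ahead of it and the grasp point (between the pads) lies 2 mm behind it; z points along the fingers, y is the line along which they close (so a half turn about z gives the same grasp; the last joint's range is limited). The gripper opens to 87 mm and grips with 3 to 60 N. Pads are 19 mm wide; open, the fingers measure 117 mm over their backs; the gripper's body (75 mm by 190 mm) begins 51 mm behind the grasp point.
Start: joints at [-1.308, 0.527, 1.433, -0, 1.181, -0.178], TCP at [0.267, -0.565, 0.24] pointing down, gripper open.
Joint ranges: [-3.08, 3.08], [-0.75, 2.2], [0.22, 2.44], [-1.43, 4.57], [0, 2.65], [-2.85, 2.85]. Speed limits (rad/s): [2.79, 2.79, 3.14, 3.14, 3.14, 3.14].

INTERFACE

Orientations are given as a unit quaternion [x, y, z, w].
In Python, from plant import ctrl, capture, job, finder gives the robot as it stands.
- The arm moves only by the tool play_rows, never from a script. Its argument "steps" is a list of rows, each a list of 7 numbers: the shift along the world's x, y, z in cm, then the turn, a rotation vector about the world's x, y, z in rad, then the opening, from -1 (shut) to 1 (fully open). In form: [[tx, ty, tz, rx, ry, rz, hand], ...]. A call has 1 to 20 rows; each row shifts and turns the commanded pose from where the row before left it; what a row does not reach is not made up. A row lasts 1/10 s, in which the tool goes at most 50 mm and 8.59 degrees, less where a joint would pass 70% of its speed; a pose out of reach is approached as far as the arm can. A call with a gripper value outside its range is refused whole. The fingers move at their own pace and stop on an object; "grip_force" is the grip in N (left out, the last holds). Time passes only in rows, so rows that do not move let the fingers close. It gives the time, the measured TCP pose, the force, the opening and the grip force at its end, in the units of the state.
- ctrl.read_state(): the state, without advancing time (a new reading comes with each control period).
- capture(name): name is "scene" or "top" or "wrist"; returns a dict with "image" (420x560x3 uint8, red, green, blue), "depth" (420x560 float32, m along the optical axis (not along the pixel's ray), 0 where there is no reading), "K" (3x3 intrinsics, pixels), "R" (3x3) and "t" (3): a world point X has camera coordinates R X + t; the wrist camera has in their place "T_tool_cam" (4x4, takes a point from camera to tool coordinates, whose origin is the TCP and whose axes are the flange's). Camera axes: x right, y down, z forward; pixel columns grow to the right and rows downward; lengths in m; the calibration is good to about 2 mm. A picture is of the moment at which its call begins: read the wrist's pose just before it.
- job.job_done(): hands the job in; it is judged then, once.
Trained networks look in a picture, given as the dict that the camera call returned (one of the last four; its "shot" number tells which), for a name from the list of things; names that differ only in an ending like _2 or _b are one class to them, and where a whole thing is asked for, a point or a joint stands for the part that bears it (a point fixed in the world has none). Each returns a list of dicts, best first, with "conf" (0 to 1); they miss things now and then, are a little off and sometimes report something else, mostly with a low value. They report only what shows in the picture. A call takes as long as a camera call. They do not tell look-alikes from the thing itself.
- finder.outline_of(picture, label): "region" (420x560 bool, what is visible of it) and "point" ([column, row] in pixels, amid what is visible of it).
- finder.spot_point(picture, label): "point" ([column, row] in pixels: a listed point, or the origin of a listed thing).
The state is a dict: "time": time; "joint_positions": joint angles; "joint_vel": joint speeds; "tau": joint torques, N m; "eef_pos": TCP position; "tcp_rot": TCP orientation; "wrist_force": force on the tool from outside, world axes, zero at the start; "moment": the same for the moment, N m; "gripper_width": finger opening in m; "grip_force": force on a finger pad.
Only numpy, scipy, OpenCV 4.12 (cv2) and the standard library are available. Lean on these libraries where they do the work, as an engineer would, in place of code of your own. Each camera call takes 0.05 s, during which the arm holds its last target. There are 200 camera calls.

TASK

Take the card hanger out of its wooden stand, hook it over the steel rail in the stretch next to the stud, and slide it along the rail, without lifting it off again, until its hook covers the dark band; then let go of it. Then set the snap cap mouth-down on the stud and press it straight down until it clicks and sits fully home on the flange. Finish while still holding on to the cap (or with the fingers on it) and pressing it firmly down, about 10 N; leave the mug, card box and jar alone.

Things in the scene. Friction and masses are not known exactly. Their poses are not given: they have to be found in the camera images.
- rail_frame: Fixed steel frame. Origin: on the bench top, middle of its foot plate (90 mm in x, 375 in y, 12 thick), z up. The rail, a 10 mm round bar, runs along its y axis at x = 0, z = 150 mm, from a plain post at y = -170 (20 mm thick, ball top 184 high) to the stud post at y = +160 (20 mm thick). The stretch next to the stud, where the hanger goes on, is y = +40 to +115 mm.
- stud_seat (a point): Middle of the top face of the round flange (44 mm diameter) on the stud post, 170 mm above the bench; axes as the frame's. The cap's rim lands on this face when home. Round the stud sit four sprung balls, their middles 12 mm above the flange, 27 mm across when out, which snap in behind the cap's lip.
- band: Dark rubber band flush round the rail, 10 mm wide along it, at a place that varies; origin at its middle on the rail's axis; y along the rail.
- stand: Fixed wooden block, 70 x 90 x 40 mm, origin in the middle of its underside, with an 8 mm wide slot along its y axis open at the top, floor 8 mm above the bench, in which the hanger stands to a depth of 32 mm.
- hanger: Loose steel card hanger, about 0.16 kg, upright in the stand. Origin: middle of its lower edge, z up. Plate 6 mm thick (x), 64 wide (y), z = 0 to 76. Above it a V-roofed hook 24 mm wide (y), open to +x: back leg at x = -14 joins the plate, lip at x = +14 hangs free down to z = 102: the rail enters from +x by a 26 mm gap. On top a black grip tab 12 mm thick (x), 24 wide (y), z = 121 to 168.
- hook (a point): In the roof of the hook, 112 mm above the hanger's origin: the point that lies on the rail's axis when the hanger hangs (150 mm above the bench). To hook on: bring the hanger from the robot's (-x) side with this point about 23 mm higher than the rail's axis, move it to +x (the frame's) until over the rail, then lower it.
- tab (a point): Grip point in the hanger's black tab, 149 mm above the hanger's origin, 19 mm below the tab's top; pinch the 12 mm thickness (hanger x).
- cap: Loose grey plastic snap cap with a ribbed side, 38 mm diameter, 33 mm high, about 0.04 kg, standing mouth down on the bench. Origin: middle of its mouth (underside), z towards the closed top. The mouth is 22 mm wide with a lip 5 mm deep; behind it the bore is 30 mm wide and 27 deep from the rim. Home on the stud, its origin is at stud_seat.
- mug: White mug, 76 mm diameter, 90 high, on the bench; leave alone. Origin: centre of its underside.
- card_box: Cardboard box of cards, 100 x 140 x 95 mm; leave alone. Origin: centre of its underside.
- screw_jar: Small glass jar with a steel lid, 48 mm diameter, 60 high; leave alone. Origin: centre of its underside.
- stud_tip (a point): Tip of the stud, 25 mm above stud_seat: 18 mm core, cone nose 10 mm across at the tip. A cap pressed down starts to resist with its rim about 19 mm above the flange, peaks near 10 N at about 16 mm, lets go (the click) at 12 to 8 mm, where its lip passes the balls, is drawn on down by them, and then meets the flange, which is rigid.
Things that resemble listed ones, but are neither listed nor needed, are in the scene too. Of the things shaped like the hanger, the steel one is meant. Of the things that look like the cap, the smaller one is meant.

How it is judged:
On the way, in this order (a step that is already met when the one before it is completed fails the run):
1. the hanger is hooked on the rail in the stretch next to the stud (y of hook in the frame of rail_frame between 0.03 and 0.15 m and x of hook in the frame of rail_frame between -0.008 and 0.008 m and z of hook in the frame of rail_frame between 0.144 and 0.156 m), for 0.2 s.
2. the hanger has been slid along the rail until its hook covers the band, and is let go (y of hook in the frame of band between -0.009 and 0.009 m and distance between hook and band below 0.012 m and contact force between the fingers and hanger below 0.1 N), for 0.2 s.
3. the cap has clicked over the stud's balls and sits on the flange (z of cap in the frame of stud_seat below 0.003 m and horizontal distance between cap and stud_seat below 0.004 m and angle between cap's own z axis and vertical below 0.15 rad), for 0.2 s.
At the end, for the whole second after the job is handed in: Hanger hangs still and untouched (tilt < 0.3 rad), hook's middle within 9 mm of the band's; cap home on the stud (rim within 3 mm of the flange, centred within 4 mm, upright within 0.15 rad), fingers on it (> 3 N) and still pressing it onto the frame with over 4 N, through the last second (all of step 2 and all of step 3 and angle between hanger's own z axis and vertical below 0.3 rad and linear speed of hanger below 0.03 m/s and contact force between the arm and hanger below 0.1 N and contact force between the fingers and cap above 3 N and contact force between cap and rail_frame above 4 N); the arm keeps its last pose, push and grip.
It fails at once if the hanger's hook is lowered over the rail, or lifted off it, away from the stretch next to the stud (y of hook in the frame of rail_frame between -0.19 and 0.02 m and x of hook in the frame of rail_frame between -0.01 and 0.01 m and z of hook in the frame of rail_frame between 0.16 and 0.172 m).
It fails at once if the mug, the card box or the jar is shifted by more than 30 mm (distance of any of mug, card_box, screw_jar from where it was at the start of the episode above 0.03 m).
It also fails if it takes over 72 s, if anything falls off the work surface, if the arm or the gripper's body presses on something with over 40 N, if the wrist force passes 120 N, or if a joint passes its speed limit or range.

## Working session

There is one attempt and no reset: what is moved stays moved. The work goes in short steps, Python scripts to look and compute and a tool call to move; the robot and the scene stay as the last step left them, time stands still between calls to the robot, and variables do not carry over. Pictures are saved under pics/ and viewed, at most 10 in all, crops included, and the job is handed in when it is done.

Besides the shell and the picture viewer there is one more tool, called after "Emit:" as name(argument=value, ...) on one line, values as JSON. play_rows: Moves the arm, as the interface text tells. Its arguments: {"type":"object","properties":{"steps":{"type":"array"},"grip_force":{"type":"number"}},"required":["steps"]}

```bash
mkdir -p pics
cat > h.py <<'E'
import numpy as np, cv2
from plant import ctrl, capture, job, finder
from scipy.spatial.transform import Rotation as Rot
def cam(n):
    s=ctrl.read_state(); p=capture(n)
    if 'R' not in p:
        T=np.eye(4); T[:3,:3]=Rot.from_quat(s['tcp_rot']).as_matrix(); T[:3,3]=s['eef_pos']
        C=T@p['T_tool_cam']; p['Rw'],p['c']=C[:3,:3],C[:3,3]
    else:
        p['Rw'],p['c']=p['R'].T,-p['R'].T@p['t']
    return p
def save(p,n): cv2.imwrite('pics/'+n,p['image'][...,::-1])
def ray(p,uv):
    d=np.linalg.inv(p['K'])@np.array([uv[0],uv[1],1.]); return p['Rw']@d
def atz(p,uv,z):
    d=ray(p,uv); return p['c']+d*(z-p['c'][2])/d[2]
def cloud(p):
    v,u=np.mgrid[0:420,0:560]; z=p['depth']
    d=np.stack([u,v,np.ones_like(u)],-1)@np.linalg.inv(p['K']).T
    P=(d*z[...,None])@p['Rw'].T+p['c']; P[z<=0]=np.nan
    return P
E
python3 - <<'E'
from h import *
np.set_printoptions(precision=3,suppress=True)
ims=[]
for n in('scene','top'):
    p=cam(n); save(p,n+'.png'); P=cloud(p); print(n,p['c'])
    for l in['rail_frame','band','stand','hanger','cap','mug','card_box','screw_jar','tab','stud_seat','stud_tip','hook']:
        o=finder.outline_of(p,l) if l not in('stud_seat','stud_tip','hook','tab') else []
        for q in o[:3]:
            m=q['region']; X=P[m]; print(l,'O',round(q['conf'],2),np.round(q['point']),m.sum(),np.nanmedian(X,0),np.nanmax(X[:,2]))
        for q in finder.spot_point(p,l)[:3]:
            u,v=np.round(q['point']).astype(int); print(l,'S',round(q['conf'],2),u,v, P[min(v,419),min(u,559)])
E
```

```text
scene [1.222 0.497 0.778]
rail_frame O 0.64 [275. 250.] 4575 [0.581 0.021 0.013] 0.1965216050232167
rail_frame S 0.61 268 256 [ 0.569 -0.005  0.013]
band O 0.56 [212. 169.] 460 [ 0.417 -0.335  0.087] 0.18276079641148757
band O 0.43 [276. 252.] 4829 [0.58  0.018 0.013] 0.1965216050232167
stand O 0.87 [205. 190.] 342 [ 0.443 -0.333  0.031] 0.043613653401844754
stand S 0.74 213 192 [ 0.445 -0.308  0.035]
hanger O 0.88 [211. 168.] 367 [ 0.418 -0.332  0.102] 0.17794009894239393
hanger O 0.63 [232. 149.] 202 [ 0.317 -0.318  0.091] 0.17133790961481776
hanger S 0.81 214 190 [ 0.437 -0.311  0.037]
hanger S 0.49 234 178 [ 0.305 -0.341  0.001]
cap O 0.95 [372. 255.] 423 [0.441 0.223 0.039] 0.0485272969812498
cap O 0.69 [403. 266.] 273 [0.417 0.305 0.028] 0.03678348245398144
cap O 0.22 [320. 220.] 317 [0.403 0.04  0.048] 0.1963436320448274
cap S 0.77 404 274 [0.42  0.315 0.   ]
cap S 0.7 369 260 [0.449 0.228 0.026]
mug O 0.79 [251. 318.] 1660 [0.778 0.103 0.057] 0.09320793906182911
mug S 0.82 250 330 [0.803 0.119 0.046]
card_box O 0.94 [193. 279.] 3250 [ 0.785 -0.059  0.075] 0.09262357364235507

[... 1233 characters left out ...]
.046]
mug O 0.95 [238. 129.] 952 [0.779 0.096 0.038] 0.09737704980465067
mug S 0.93 236 137 [0.772 0.099 0.009]
card_box O 0.76 [305. 140.] 2443 [ 0.752 -0.084  0.082] 0.09743351354879648
card_box S 0.73 303 142 [ 0.742 -0.077  0.092]
card_box S 0.16 409 275 [ 0.412 -0.325  0.159]
screw_jar O 0.55 [256. 277.] 228 [0.393 0.03  0.061] 0.0688230526252458
screw_jar S 0.49 254 276 [0.401 0.04  0.062]
tab S 0.8 416 276 [ 0.41  -0.337  0.172]
tab S 0.79 409 318 [ 0.313 -0.321  0.169]
stud_seat S 0.97 213 188 [0.602 0.137 0.192]
stud_tip S 0.77 212 184 [0.611 0.139 0.192]
stud_tip S 0.66 235 137 [0.774 0.102 0.005]
hook S 0.87 403 318 [ 0.309 -0.32   0.122]
hook S 0.76 406 274 [ 0.414 -0.324  0.139]
```

View pics/scene.png

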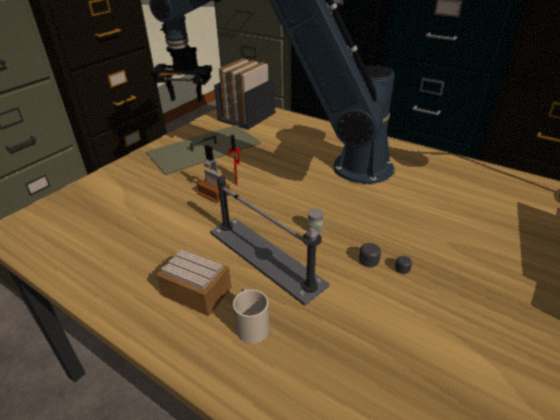

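View pics/top.png

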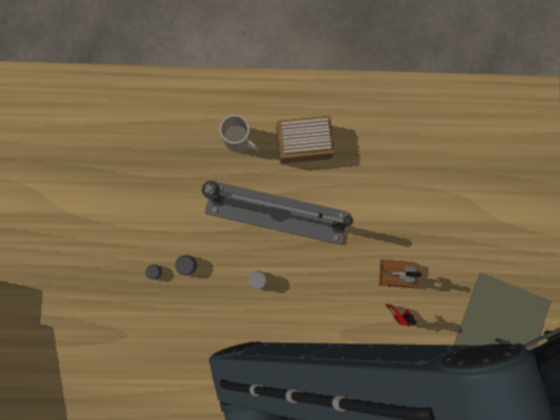

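Scene: steel hanger in the stand near (211,160), a red look-alike at (235,155). The frame is in the middle, with the stud at (310,235); the smaller cap is at (403,265). In the top view the band shows at about (320,215). I'll measure the frame pose and the robot state next.

Run:
```python
from h import *
np.set_printoptions(precision=3,suppress=True)
s=ctrl.read_state(); print(s['eef_pos'],Rot.from_quat(s['tcp_rot']).as_matrix(),s['gripper_width'],s['time'])
p=cam('wrist'); print(p['T_tool_cam'],p['K'])
p=cam('top'); P=cloud(p)
# foot plate rectangle & stand top rectangle via depth
X=P.reshape(-1,3); 
def rect(m,n):
    r=cv2.minAreaRect((X[m][:,:2]*1000).astype(np.float32)); print(n,m.sum(),r)
reg=(X[:,0]>.47)&(X[:,0]<.68)&(X[:,1]>-.25)&(X[:,1]<.22)
rect(reg&(X[:,2]>.005)&(X[:,2]<.02),'plate')
m=reg&(X[:,2]>.14)&(X[:,2]<.165); rect(m,'rail')
m=reg&(X[:,2]>.17); Y=X[m]; a=Y[:,1]>0; print('stud',Y[a].mean(0),a.sum(),'post',Y[~a].mean(0),(~a).sum())
m=(abs(X[:,0]-.42)<.07)&(abs(X[:,1]+.325)<.07)&(X[:,2]>.033)&(X[:,2]<.05); rect(m,'stand')
m=(abs(X[:,0]-.42)<.05)&(abs(X[:,1]+.325)<.07)&(X[:,2]>.11); rect(m,'hang'); print(X[m])
c=(abs(X[:,0]-.405)<.04)&(abs(X[:,1]-.303)<.04)&(X[:,2]>.02);rect(c,'cap');print(X[c].mean(0))
im=cv2.resize(p['image'][170:330,180:440],None,fx=3,fy=3,interpolation=2); cv2.imwrite('pics/t2.png',im[...,::-1])
```

```text
[ 0.267 -0.565  0.24 ] [[ 0.904  0.427  0.   ]
 [ 0.427 -0.904 -0.   ]
 [-0.     0.    -1.   ]] 0.08703253314702067 2.1
[[-0.001 -0.968 -0.25   0.068]
 [ 1.    -0.001 -0.    -0.   ]
 [ 0.    -0.25   0.968 -0.146]
 [ 0.     0.     0.     1.   ]] [[316.921   0.    285.054]
 [  0.    316.921 205.598]
 [  0.      0.      1.   ]]
plate 4560 ((575.1380615234375, -15.069656372070312), (209.40370178222656, 469.74102783203125), 0.019284309819340706)
rail 540 ((567.1708374023438, -29.651641845703125), (312.3965148925781, 14.733447074890137), 77.46265411376953)
stud [0.601 0.143 0.18 ] 221 post [ 0.536 -0.178  0.182] 81
stand 545 ((415.7115478515625, -336.8965148925781), (91.9201889038086, 59.93339157104492), 86.78265380859375)
hang 194 ((415.5350036621094, -336.8975524902344), (26.04634666442871, 35.70793914794922), 86.81848907470703)
[[ 0.433 -0.325  0.126]
 [ 0.433 -0.329  0.122]
 [ 0.433 -0.331  0.121]
 [ 0.433 -0.333  0.124]
 [ 0.433 -0.335  0.125]
 [ 0.433 -0.337  0.126]
 [ 0.433 -0.341  0.121]
 [ 0.43  -0.325  0.119]
 [ 0.43  -0.326  0.124]
 [ 0.43  -0.328  0.123]
 [ 0.431 -0.33   0.125]
[... 3821 characters left out ...]
.401 -0.324  0.113]
 [ 0.401 -0.326  0.114]
 [ 0.402 -0.326  0.121]
 [ 0.402 -0.327  0.126]
 [ 0.402 -0.329  0.128]
 [ 0.402 -0.333  0.125]
 [ 0.402 -0.335  0.124]
 [ 0.402 -0.337  0.125]
 [ 0.402 -0.34   0.123]
 [ 0.402 -0.342  0.125]
 [ 0.402 -0.344  0.126]
 [ 0.402 -0.348  0.123]
 [ 0.399 -0.326  0.123]
 [ 0.399 -0.328  0.124]
 [ 0.399 -0.331  0.121]
 [ 0.399 -0.333  0.122]
 [ 0.399 -0.335  0.126]
 [ 0.399 -0.338  0.124]
 [ 0.399 -0.34   0.123]
 [ 0.4   -0.342  0.125]
 [ 0.4   -0.345  0.122]
 [ 0.4   -0.347  0.124]
 [ 0.397 -0.345  0.124]
 [ 0.397 -0.348  0.121]]
cap 185 ((407.4060974121094, 301.0304260253906), (36.85064697265625, 35.91497802734375), 8.276169776916504)
[0.407 0.301 0.033]
```

View pics/t2.png

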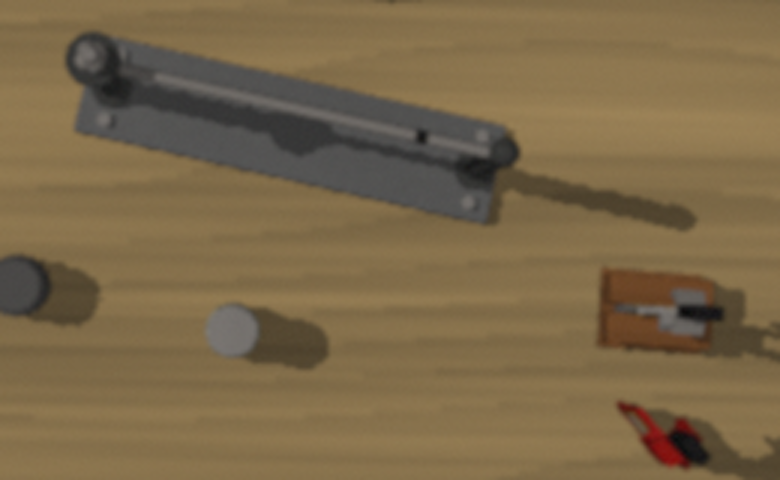

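Top crop: band at (421,136), which is full-image (320.3,215.3). The hanger stands in the stand at about (665,310), but its opening direction isn't visible. I'll check that in the scene view.

Run:
```python
from h import *
np.set_printoptions(precision=3,suppress=True)
p=cam('scene'); P=cloud(p)
im=cv2.resize(p['image'][130:205,170:260],None,fx=8,fy=8,interpolation=2); im=np.clip(im*1.8,0,255).astype(np.uint8); cv2.imwrite('pics/s2.png',im[...,::-1])
p=cam('top'); b=atz(p,(320.3,215.3),.155); print('band',b)
h=P[(abs(P[...,0]-.42)<.03)&(abs(P[...,1]+.33)<.05)&(P[...,2]>.05)]
for lo in np.arange(.05,.18,.01):
    q=h[(h[:,2]>lo)&(h[:,2]<lo+.01)]; print(round(lo,2),len(q),np.percentile(q[:,0],[5,50,95]) if len(q) else 0)
```

```text
band [ 0.548 -0.116  0.155]
0.05 31 [0.415 0.419 0.421]
0.06 34 [0.414 0.418 0.422]
0.07 33 [0.413 0.418 0.42 ]
0.08 62 [0.4   0.414 0.419]
0.09 19 [0.4   0.403 0.406]
0.1 14 [0.4   0.403 0.404]
0.11 30 [0.4   0.428 0.432]
0.12 38 [0.406 0.424 0.432]
0.13 24 [0.409 0.419 0.423]
0.14 18 [0.414 0.419 0.423]
0.15 24 [0.412 0.42  0.423]
0.16 24 [0.412 0.418 0.423]
0.17 25 [0.41  0.418 0.422]
```

View pics/s2.png

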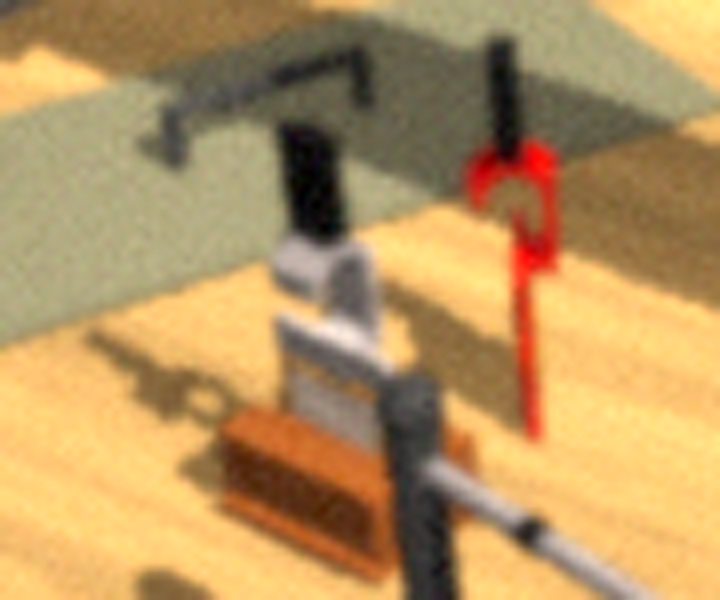

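Emit:
play_rows(steps=[[2,3.5,2,0,0,0.13,1],[2,3.5,2,0,0,0.13,1],[2,3.5,2,0,0,0.13,1],[2,3.5,2,0,0,0.13,1],[2,3.5,1,0,0,0.13,1],[2,3.5,0,0,0,0.13,1],[2,2.5,0,0,0,0.13,1],[1,0,0,0,0,0.13,1],[0,0,0,0,0,0.03,1],[0,0,0,0,0,0,1]])

```text
time: 3.3
eef_pos: [0.4165, -0.3303, 0.3295]
tcp_rot: [0.728, 0.685, -0.0, -0.0]
wrist_force: [-0.1, -0.2, -0.3]
gripper_width: 0.087
grip_force: 0.0
```

The scene crop shows the back leg on the robot side and the lip towards +x (depth: leg x≈0.403, lip ≈0.43). The hanger therefore faces world +x at yaw ≈ -3°. Next, a wrist look.

Run:
```python
from h import *
np.set_printoptions(precision=4,suppress=True)
p=cam('wrist'); P=cloud(p); save(p,'w1.png')
for l in('tab','hook'):
    for q in finder.spot_point(p,l)[:2]: print(l,q['conf'],q['point'],atz(p,q['point'],.157 if l=='tab' else .12))
m=(abs(P[...,0]-.4165)<.03)&(abs(P[...,1]+.335)<.05)
for lo,hi in((.167,.186),(.115,.135),(.033,.045)):
    mm=m if lo>.1 else (abs(P[...,0]-.4165)<.06)&(abs(P[...,1]+.335)<.08)
    X=P[mm&(P[...,2]>lo)&(P[...,2]<hi)]
    print(lo,len(X),cv2.minAreaRect((X[:,:2]*1000).astype(np.float32)),np.percentile(X,[3,50,97],axis=0))
```

```text
tab 0.98 [185.5, 191.9] [ 0.3144 -0.3234  0.157 ]
tab 0.72 [283.7, 198.0] [ 0.4145 -0.3361  0.157 ]
hook 0.76 [284.0, 190.9] [ 0.4146 -0.3364  0.12  ]
hook 0.57 [193.4, 184.9] [ 0.3122 -0.323   0.12  ]
0.167 301 ((414.4515380859375, -335.2905578613281), (23.952985763549805, 10.809157371520996), 86.22501373291016) [[ 0.409  -0.3467  0.1713]
 [ 0.4145 -0.3344  0.176 ]
 [ 0.42   -0.3237  0.1773]]
0.115 438 ((414.7441711425781, -335.3961181640625), (24.27440643310547, 34.41077423095703), 86.17974853515625) [[ 0.398  -0.3466  0.1213]
 [ 0.4199 -0.3341  0.1249]
 [ 0.4315 -0.3233  0.1288]]
0.033 1693 ((414.8964538574219, -335.5057373046875), (88.89336395263672, 59.927555084228516), 86.42903900146484) [[ 0.386  -0.3775  0.0385]
 [ 0.4218 -0.3212  0.0402]
 [ 0.444  -0.2924  0.0416]]
```

View pics/w1.png

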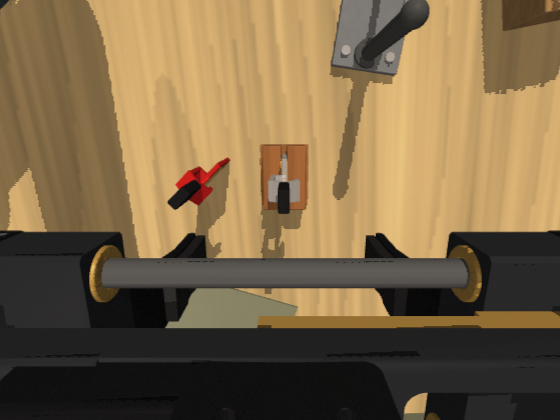

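Wrist view: the steel hanger's tab top is at (284,198) and the stand at (284,178). The red decoy at (185,190) is clear of the fingers. I'll descend and grip.

Emit:
play_rows(steps=[[-0.2,-0.5,-3,0,0,-0.005,1],[0,0,-4,0,0,0,1],[0,0,-4,0,0,0,1],[0,0,-3.5,0,0,0,1],[0,0,-2,0,0,0,1],[0,0,-0.8,0,0,0,1],[0,0,0,0,0,0,1],[0,0,0,0,0,0,-1],[0,0,0,0,0,0,-1],[0,0,0,0,0,0,-1],[0,0,0,0,0,0,-1],[0,0,0,0,0,0,-1],[0,0,0,0,0,0,-1]], grip_force=30)

```text
time: 4.75
eef_pos: [0.4148, -0.3352, 0.1568]
tcp_rot: [0.73, 0.684, 0.0, 0.0]
wrist_force: [0.7, -0.0, -0.3]
gripper_width: 0.0466
grip_force: 0.0
```

Emit:
play_rows(steps=[[0,0,0,0,0,0,-1],[0,0,0,0,0,0,-1],[0,0,0,0,0,0,-1],[0,0,0,0,0,0,-1],[0,0,0,0,0,0,-1],[0,0,0,0,0,0,-1],[0,0,1,0,0,0,-1],[0,0,2.5,0,0,0,-1],[0,0,3,0,0,0,-1],[0,0,3,0,0,0,-1],[0,0,2.5,0,0,0,-1],[0,0,1,0,0,0,-1],[0,0,0,0,0,0,-1]])

```text
time: 6.05
eef_pos: [0.4151, -0.3357, 0.2881]
tcp_rot: [0.73, 0.684, -0.0, 0.002]
wrist_force: [-0.5, 0.0, -1.3]
gripper_width: 0.012
grip_force: 30.0
```

Emit:
play_rows(steps=[[0,1.5,0,0,0,0,-1],[0.5,3,0,0,0,-0.02,-1],[0.5,3,0,0,0,-0.02,-1],[0.5,3,0,0,0,-0.02,-1],[0.5,3,0,0,0,-0.02,-1],[0.5,3,0,0,0,-0.02,-1],[0.5,3,0,0,0,-0.02,-1],[0.5,3,0,0,0,-0.02,-1],[0.5,3,0,0,0,-0.01,-1],[0,1.5,0,0,0,0,-1],[0,0,0,0,0,0,-1],[0,0,0,0,0,0,-1]])

```text
time: 7.25
eef_pos: [0.4537, -0.0646, 0.2855]
tcp_rot: [0.778, 0.628, -0.001, -0.001]
wrist_force: [0.1, 0.6, -1.5]
gripper_width: 0.0118
grip_force: 30.0
```

Run:
```python
from h import *
np.set_printoptions(precision=4,suppress=True)
p=cam('wrist'); P=cloud(p); save(p,'w2.png'); s=ctrl.read_state(); print(s['eef_pos'],s['gripper_width'],s['grip_force'])
for l in('stud_seat','stud_tip','band','rail_frame','hook'):
    for q in finder.spot_point(p,l)[:2]: print(l,q['conf'],q['point'],atz(p,q['point'],dict(stud_seat=.17,stud_tip=.195,band=.155,rail_frame=0.012,hook=.22)[l]))
X=P[(P[...,0]>.49)&(P[...,0]<.68)&(P[...,1]>-.25)&(P[...,1]<.22)]
m=(X[:,2]>.143)&(X[:,2]<.158); L=X[m]
f=np.polyfit(L[:,1],L[:,0],1)
for i in range(4):
    r=L[:,0]-np.polyval(f,L[:,1]); L=L[abs(r)<.008]; f=np.polyfit(L[:,1],L[:,0],1)
print('rail',f,len(L),L[:,1].min(),L[:,1].max(),L[:,2].max())
m=(X[:,2]>.165)&(X[:,2]<.2)&(X[:,1]>.08);print('flange',X[m].mean(0) if m.any() else 0,m.sum(), cv2.minEnclosingCircle((X[m][:,:2]*1000).astype(np.float32)) if m.any() else 0)
m=(X[:,2]>.005)&(X[:,2]<.018); print('plate',cv2.minAreaRect((X[m][:,:2]*1000).astype(np.float32)))
```

```text
[ 0.4541 -0.0653  0.2857] 0.01205470090292014 29.993266677483916
band 0.36 [398.8, 230.5] [ 0.5494 -0.1127  0.155 ]
rail_frame 0.65 [362.4, 117.3] [ 0.5652 -0.011   0.012 ]
hook 0.96 [284.4, 241.1] [ 0.4502 -0.0764  0.22  ]
rail [0.2059 0.5714] 2903 -0.11417627764533232 0.07274576187535474 0.15767061690044826
flange 0 0 0
plate ((567.25439453125, -22.35577392578125), (287.5044860839844, 88.2630844116211), 78.36772155761719)
```

View pics/w2.png

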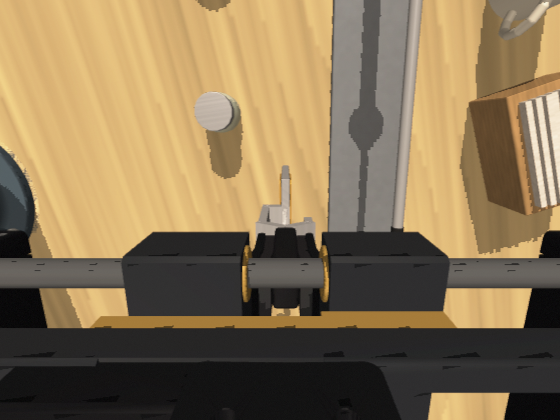

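Wrist view: hanger held, rail right at (405,130), band edge at (398,228). Rail line fit: x = 0.571+0.206y, at the right height (top 0.1577). I'll go to the pre-hook point.

Emit:
play_rows(steps=[[0.6,1,0,0,0,0.01,-1],[1.5,2.7,0,0,0,0,-1],[1.5,2.7,0,0,0,0,-1],[1.5,2.7,-1,0,0,0,-1],[1.5,2.5,-2,0,0,0,-1],[0.8,1.5,-2,0,0,0,-1],[0.2,0.5,-1.5,0,0,0,-1],[0,0,-0.8,0,0,0,-1],[0,0,-0.2,0,0,0,-1],[0,0,0,0,0,0,-1],[0,0,0,0,0,0,-1]])

```text
time: 8.65
eef_pos: [0.5312, 0.0703, 0.2124]
tcp_rot: [0.776, 0.631, 0.001, 0.001]
wrist_force: [0.5, -0.2, -1.0]
gripper_width: 0.0117
grip_force: 30.0
```

Run:
```python
from h import *
np.set_printoptions(precision=4,suppress=True)
s=ctrl.read_state();print(s['eef_pos'],Rot.from_quat(s['tcp_rot']).as_matrix()[:,1:])
p=cam('wrist'); P=cloud(p); save(p,'w3.png')
for l in('stud_seat','stud_tip','hook','rail_frame'):
    for q in finder.spot_point(p,l)[:2]: print(l,q['conf'],q['point'],atz(p,q['point'],dict(stud_seat=.17,stud_tip=.195,hook=.173,rail_frame=.012)[l]))
X=P[(P[...,0]>.54)&(P[...,0]<.68)&(P[...,1]>-.25)&(P[...,1]<.22)]
L=X[(X[:,2]>.143)&(X[:,2]<.158)]
f=[.2059,.5714]
for i in range(4):
    r=L[:,0]-np.polyval(f,L[:,1]); L=L[abs(r)<.008]; f=np.polyfit(L[:,1],L[:,0],1)
print('rail',f,len(L),L[:,1].min(),L[:,1].max(),L[:,2].max())
for lo,hi in((.165,.176),(.188,.2)):
    m=(X[:,2]>lo)&(X[:,2]<hi)&(X[:,1]>.1);print(lo,X[m].mean(0),m.sum(), cv2.minEnclosingCircle((X[m][:,:2]*1000).astype(np.float32)))
m=(X[:,2]>.165)&(X[:,1]<.1)
H=P[(abs(P[...,0]-.53)<.04)&(abs(P[...,1]-.07)<.05)]
for lo in np.arange(.04,.2,.01):
    q=H[(H[:,2]>lo)&(H[:,2]<lo+.01)]
    if len(q): print(round(lo,2),len(q),np.percentile(q[:,:2],[3,50,97],axis=0).ravel())
```

```text
[0.5312 0.0703 0.2124] [[ 0.9789  0.0016]
 [-0.2044 -0.0001]
 [ 0.0016 -1.    ]]
stud_seat 0.86 [379.8, 85.9] [0.601  0.1462 0.17  ]
stud_tip 0.9 [397.7, 82.4] [0.6022 0.1448 0.195 ]
hook 0.93 [287.6, 241.7] [0.532  0.0673 0.173 ]
rail_frame 0.72 [328.4, 243.5] [ 0.567  -0.0053  0.012 ]
rail_frame 0.58 [287.1, 242.6] [0.5202 0.0057 0.012 ]
rail [0.1998 0.5721] 1620 0.05593829284885936 0.12611060451605866 0.15717779213372932
0.165 [0.5995 0.1452 0.1702] 3228 ((602.4812622070312, 145.034423828125), 22.229467391967773)
0.188 [0.601  0.1449 0.192 ] 1313 ((601.975341796875, 145.10540771484375), 11.511301040649414)
0.06 6 [0.536  0.1005 0.5381 0.1011 0.5402 0.1014]
0.07 8 [0.536  0.1005 0.5381 0.1012 0.5402 0.1014]
0.08 14 [0.5329 0.098  0.5372 0.1009 0.5398 0.1016]
0.09 15 [0.533  0.0964 0.5376 0.101  0.5409 0.1015]
0.1 21 [0.5328 0.0964 0.5384 0.1007 0.5415 0.1016]
0.11 24 [0.5329 0.0962 0.5384 0.1004 0.5413 0.1015]
0.12 155 [0.5299 0.065  0.5357 0.0865 0.5404 0.1014]
0.13 252 [0.5207 0.0699 0.5324 0.0826 0.5392 0.1013]
0.14 397 [0.5199 0.0709 0.5314 0.0809 0.5388 0.0993]
0.15 38 [0.5178 0.0792 0.5207 0.0843 0.5223 0.0848]
0.16 54 [0.5177 0.0782 0.5211 0.0841 0.5493 0.0849]
0.17 288 [0.5151 0.0705 0.54   0.0792 0.5501 0.0848]
0.18 373 [0.5205 0.0742 0.5334 0.0802 0.5456 0.0833]
0.19 232 [0.5207 0.0779 0.5336 0.0814 0.5467 0.084 ]
```

View pics/w3.png

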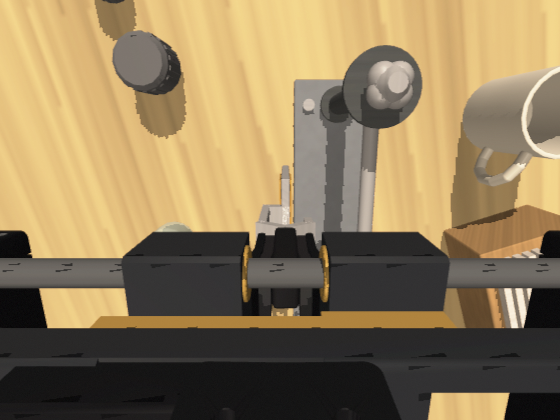

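Wrist view: flange at (383,87) with the stud at (602,145) mm, hanger straight in the jaws. I'll hook it on.

Emit:
play_rows(steps=[[0.5,-0.1,-0.2,0,0,0,-1],[1,-0.2,0,0,0,0,-1],[1,-0.2,0,0,0,0,-1],[1,-0.2,0,0,0,0,-1],[1,-0.2,0,0,0,0,-1],[0.54,-0.15,0,0,0,0,-1],[0.2,-0.05,0,0,0,0,-1],[0,0,0,0,0,0,-1],[0,0,0,0,0,0,-1],[0,0,0,0,0,0,-1]])

```text
time: 9.9
eef_pos: [0.5825, 0.0599, 0.2095]
tcp_rot: [0.776, 0.631, -0.0, -0.0]
wrist_force: [0.4, -0.6, -1.5]
gripper_width: 0.0116
grip_force: 30.0
```

Run:
```python
from h import *
s=ctrl.read_state(); e=s['eef_pos']; print(e,s['wrist_force'],e[0]-(.5714+.2059*e[1]))
```

```text
[0.58254431 0.05994393 0.2095319 ] [ 0.37974937 -0.58652012 -1.47454174] -0.0011981463993807617
```

Emit:
play_rows(steps=[[0.12,0,-0.5,0,0,0,-1],[0,0,-0.6,0,0,0,-1],[0,0,-0.5,0,0,0,-1],[0,0,-0.3,0,0,0,-1],[0,0,-0.2,0,0,0,-1],[0,0,-0.1,0,0,0,-1],[0,0,0,0,0,0,-1]])

```text
time: 10.6
eef_pos: [0.5843, 0.0598, 0.1874]
tcp_rot: [0.776, 0.631, -0.0, -0.0]
wrist_force: [0.2, -0.3, -1.4]
gripper_width: 0.012
grip_force: 30.0
```

Emit:
play_rows(steps=[[0,0,-0.05,0,0,0,-1],[0,0,-0.05,0,0,0,-1],[0,0,0,0,0,0,-1],[0,0,0,0,0,0,-1]])

```text
time: 11.0
eef_pos: [0.5845, 0.0598, 0.1867]
tcp_rot: [0.776, 0.631, 0.0, 0.0]
wrist_force: [0.1, 0.6, -0.7]
gripper_width: 0.0118
grip_force: 30.0
```

Run:
```python
from h import *
np.set_printoptions(precision=1,suppress=True,linewidth=200)
ey=np.array([.2017,.9795,0]); ex=np.array([.9795,-.2017,0]); 
O=np.array([.5714-.0117*.2059,-.0117,.150])
Rt=Rot.from_quat([.778,.628,-.001,-.001]).as_matrix()
for n in('scene','top','wrist'):
    p=cam(n)
    if n=='wrist':
        T=np.eye(4);T[:3,:3]=Rt;T[:3,3]=[.4541,-.0653,.2857];C=T@p['T_tool_cam'];p['Rw'],p['c']=C[:3,:3],C[:3,3]
    im=cv2.imread('pics/%s.png'%('w2' if n=='wrist' else n)).astype(float).sum(2).astype(np.float32)
    # sample intensity along rail's visible line: min across few offsets
    out=[]
    for y in np.arange(-.14,-.06,.002):
        X=O+ey*y+np.array([0,0,.003]); c=p['Rw'].T@(X-p['c']); u=p['K']@c; u=u[:2]/u[2]
        out.append((y*1000,cv2.getRectSubPix(im,(1,1),(float(u[0]),float(u[1])))[0,0],u[0],u[1]))
    a=np.array(out); print(n); print(a[:,:2].T); print(a[0,2:],a[-1,2:])
```

```text
scene
[[-140.  -138.  -136.  -134.  -132.  -130.  -128.  -126.  -124.  -122.  -120.  -118.  -116.  -114.  -112.  -110.  -108.  -106.  -104.  -102.  -100.   -98.   -96.   -94.   -92.   -90.   -88.   -86.
   -84.   -82.   -80.   -78.   -76.   -74.   -72.   -70.   -68.   -66.   -64.   -62.   -60. ]
 [ 294.7  303.5  303.8  307.3  315.1  320.9  320.6  327.9  320.8  310.4  298.9  294.9  252.1  200.7  146.5  107.8  106.1  122.8  165.6  224.9  271.3  300.   307.5  312.1  318.8  317.6  321.5  325.2
   319.7  316.5  320.3  315.9  312.5  316.7  320.   312.5  315.9  318.4  312.1  310.3  316. ]]
[228.7 190.7] [248.2 203.1]
top
[[-140.  -138.  -136.  -134.  -132.  -130.  -128.  -126.  -124.  -122.  -120.  -118.  -116.  -114.  -112.  -110.  -108.  -106.  -104.  -102.  -100.   -98.   -96.   -94.   -92.   -90.   -88.   -86.
   -84.   -82.   -80.   -78.   -76.   -74.   -72.   -70.   -68.   -66.   -64.   -62.   -60. ]
 [ 310.2  305.6  305.3  306.8  309.5  311.3  309.2  307.   307.3  309.4  310.3  307.3  306.2  294.7  260.8  199.5  115.2   77.2  105.6  173.4  247.6  294.1  308.7  307.5  306.2  306.5  307.9  308.7
   310.3  306.   306.4  312.2  311.1  308.5  307.7  308.   309.5  310.   308.5  307.8  310.9]]
[334.1 218.8] [301.3 211.4]
wrist
[[-140.  -138.  -136.  -134.  -132.  -130.  -128.  -126.  -124.  -122.  -120.  -118.  -116.  -114.  -112.  -110.  -108.  -106.  -104.  -102.  -100.   -98.   -96.   -94.   -92.   -90.   -88.   -86.
   -84.   -82.   -80.   -78.   -76.   -74.   -72.   -70.   -68.   -66.   -64.   -62.   -60. ]
 [ 139.6  138.9  159.   165.7  164.3  152.3   58.5  114.2  111.3  111.7  110.9  111.   112.5  113.1  113.8  112.6  112.   113.2  108.7  221.   511.1  510.1  508.1  507.9  508.7  506.8  507.2  507.9
   507.1  507.7  508.   510.   507.2  506.2  504.9  506.4  506.6  507.   506.4  505.   502.9]]
[393.1 266.2] [399.9 183.4]
```

Emit:
play_rows(steps=[[-0.1,-0.5,0,0,0,0,-1],[-0.2,-1,0,0,0,0,-1],[-0.31,-1.5,0,0,0,0,-1],[-0.31,-1.5,0,0,0,0,-1],[-0.31,-1.5,0,0,0,0,-1],[-0.31,-1.5,0,0,0,0,-1],[-0.31,-1.5,0,0,0,0,-1],[-0.31,-1.5,0,0,0,0,-1],[0,0,0,0,0,0,-1],[0,0,0,0,0,0,-1]])

```text
time: 12.15
eef_pos: [0.5627, -0.0461, 0.1866]
tcp_rot: [0.776, 0.631, -0.0, 0.0]
wrist_force: [0.7, -2.0, -0.7]
gripper_width: 0.0116
grip_force: 30.0
```

Emit:
play_rows(steps=[[-0.2,-1,0,0,0,0,-1],[-0.31,-1.5,0,0,0,0,-1],[-0.31,-1.5,0,0,0,0,-1],[-0.31,-1.5,0,0,0,0,-1],[-0.2,-1,0,0,0,0,-1],[-0.1,-0.5,0,0,0,0,-1],[0,0,0,0,0,0,-1],[0,0,0,0,0,0,-1],[0,0,0,0,0,0,-1]])

```text
time: 13.05
eef_pos: [0.5485, -0.1154, 0.1866]
tcp_rot: [0.776, 0.631, -0.0, 0.0]
wrist_force: [0.5, -1.3, 0.7]
gripper_width: 0.0118
grip_force: 30.0
```

Run:
```python
from h import *
s=ctrl.read_state(); e=s['eef_pos']; print(e,s['wrist_force'],e[0]-(.5714+.2059*e[1]),'s',(e[1]+.0117)/.9795)
```

```text
[ 0.54848867 -0.11537728  0.18663048] [ 0.508572   -1.26578269  0.69114488] 0.0008448525020027242 s -0.10584714379491889
```

Emit:
play_rows(steps=[[0,0,0,0,0,0,0.2],[0,0,0,0,0,0,0.2],[0,0,0,0,0,0,0.2],[0,0,0,0,0,0,0.2],[0,0,0,0,0,0,0.2],[0,0,0,0,0,0,0.2],[0,0,0,0,0,0,0.2],[0,0,0,0,0,0,0.2]])

```text
time: 13.85
eef_pos: [0.5484, -0.1152, 0.1866]
tcp_rot: [0.776, 0.631, -0.0, -0.0]
wrist_force: [-0.2, -0.5, -0.2]
gripper_width: 0.0516
grip_force: 0.0
```

Emit:
play_rows(steps=[[0,0,1,0,0,0,0.2],[0,0,2,0,0,0,0.2],[0,0,3,0,0,0,0.2],[0,0,4,0,0,0,0.2],[0,0,4,0,0,0,0.2],[0,0,1,0,0,0,0.2],[0,0,0,0,0,0,0.2]])

```text
time: 14.55
eef_pos: [0.5493, -0.1156, 0.3392]
tcp_rot: [0.776, 0.631, 0.001, 0.002]
wrist_force: [0.1, -0.1, -0.9]
gripper_width: 0.0522
grip_force: 0.0
```

Run:
```python
from h import *
np.set_printoptions(precision=4,suppress=True)
s=ctrl.read_state(); print(s['eef_pos'],s['gripper_width'])
p=cam('wrist'); P=cloud(p); save(p,'w4.png')
ey=np.array([.2017,.9795]); ex=np.array([.9795,-.2017]); O=np.array([.569,-.0117])
m=(abs(P[...,0]-.5485)<.05)&(abs(P[...,1]+.115)<.05); X=P[m]
D=X[:,:2]-O; xf,yf=D@ex,D@ey
for lo in np.arange(.12,.22,.01):
    q=(X[:,2]>lo)&(X[:,2]<lo+.01)&(abs(yf+.106)<.04)
    if q.sum()>5: print(round(lo,2),q.sum(),np.percentile(xf[q],[2,50,98]),np.percentile(yf[q],[2,50,98]))
for n,z in(('tab',.187),('hook',.16)):
    for q in finder.spot_point(p,n)[:1]: X=atz(p,q['point'],z); print(n,q['conf'],q['point'],X,(X[:2]-O)@ey)
p=cam('scene'); im=cv2.resize(p['image'][130:230,190:330],None,fx=5,fy=5,interpolation=2); cv2.imwrite('pics/s4.png',np.clip(im*1.5,0,255).astype(np.uint8)[...,::-1])
```

```text
[ 0.5493 -0.1156  0.3392] 0.05218378352840458
0.12 11 [-0.0135 -0.0099 -0.0089] [-0.0977 -0.094  -0.0938]
0.13 6 [-0.0141 -0.0114 -0.0096] [-0.0953 -0.0941 -0.094 ]
0.14 20 [-0.0155  0.0018  0.0177] [-0.1055 -0.0941 -0.0939]
0.15 801 [-0.0157  0.0024  0.0184] [-0.144  -0.1008 -0.0679]
0.16 39 [-0.004   0.0064  0.0067] [-0.1148 -0.0969 -0.0938]
0.17 21 [-0.0042  0.0003  0.0053] [-0.0949 -0.0941 -0.0938]
0.18 25 [-0.0055  0.0003  0.0051] [-0.0953 -0.094  -0.0938]
0.19 46 [-0.0054  0.0045  0.005 ] [-0.1149 -0.0952 -0.0939]
0.2 337 [-0.007  -0.0015  0.0039] [-0.1167 -0.1051 -0.0942]
tab 0.73 [281.0, 194.7] [ 0.5465 -0.113   0.187 ] -0.10375671426070528
hook 0.9 [285.3, 190.1] [ 0.5505 -0.1149  0.16  ] -0.10486914331889745
```

View pics/s4.png

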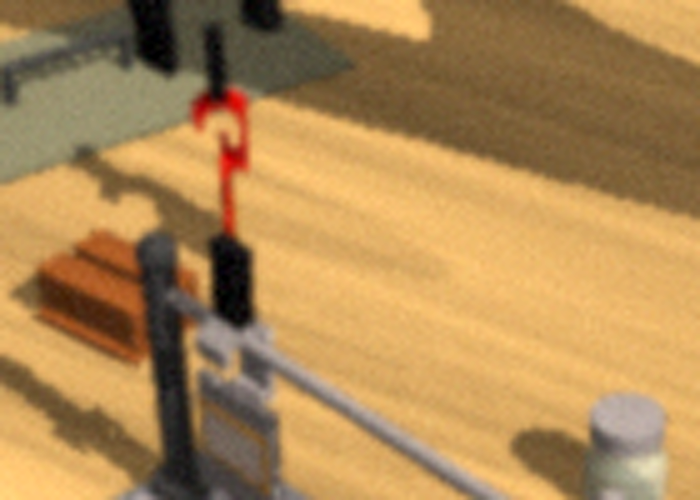

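The hanger hangs clear of the fingers on the rail at (235,350) in the crop, centred at -105 mm along the rail against the band's -107. Now to the cap.

Emit:
play_rows(steps=[[-0.5,1.5,0,0,0,0,1],[-1.2,3.5,0,0,0,0.02,1],[-1.4,4,0,0,0,0.03,1],[-1.4,4,0,0,0,0.03,1],[-1.4,4,0,0,0,0.03,1],[-1.4,4,0,0,0,0.03,1],[-1.4,4,0,0,0,0.03,1],[-1.4,4,-1,0,0,0.03,1],[-1.4,4,-2,0,0,0.03,1],[-1.4,4,-2,0,0,0.02,1],[-1,3,-2,0,0,0,1],[-0.3,1.5,-1,0,0,0,1],[0,0,0,0,0,0,1],[0,0,0,0,0,0,1]])

```text
time: 16.15
eef_pos: [0.4055, 0.2998, 0.2561]
tcp_rot: [0.691, 0.723, -0.001, -0.0]
wrist_force: [0.9, 0.4, -0.5]
gripper_width: 0.0871
grip_force: 0.0
```

Run:
```python
from h import *
np.set_printoptions(precision=4,suppress=True)
s=ctrl.read_state(); print(s['eef_pos'],s['joint_positions'],s['gripper_width'],Rot.from_quat(s['tcp_rot']).as_matrix()[:,1])
p=cam('wrist'); P=cloud(p); save(p,'w5.png')
for q in finder.outline_of(p,'cap')[:3]:
    X=P[q['region']]; t=X[X[:,2]>np.nanmax(X[:,2])-.006]; print(q['conf'],q['point'],np.nanmax(X[:,2]),cv2.minEnclosingCircle((t[:,:2]*1000).astype(np.float32)),t.mean(0))
```

```text
[0.4055 0.2998 0.2561] [ 0.4148  0.3447  1.7095 -0.0004  1.0893  0.3687] 0.08710658257765856 [ 0.9989  0.0464 -0.0016]
0.8 [286.3, 176.0] 0.03553304733159174 ((406.4419250488281, 304.4024963378906), 18.794862747192383) [0.4066 0.3049 0.0329]
0.67 [298.5, 239.5] 0.048130175499786154 ((425.8702087402344, 220.16213989257812), 25.225902557373047) [0.4252 0.2265 0.0448]
```

View pics/w5.png

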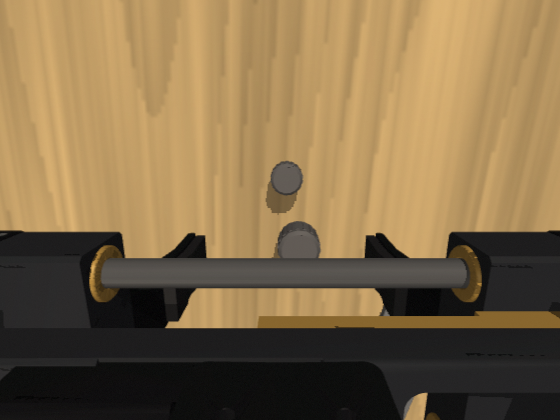

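The smaller cap is at (286,176), 37.6 mm across, at (406.5,304.5) mm. The bigger look-alike at (298,240) is clear of the fingers. Descend and grip.

Emit:
play_rows(steps=[[0.1,0.47,-2,0,0,0,1],[0,0,-4,0,0,0,1],[0,0,-4,0,0,0,1],[0,0,-4,0,0,0,1],[0,0,-4,0,0,0,1],[0,0,-3,0,0,0,1],[0,0,-1.7,0,0,0,1],[0,0,-0.7,0,0,0,1],[0,0,0,0,0,0,1],[0,0,0,0,0,0,1]])

```text
time: 17.25
eef_pos: [0.4085, 0.3044, 0.0235]
tcp_rot: [0.691, 0.723, 0.001, 0.0]
wrist_force: [-0.1, -0.3, -0.5]
gripper_width: 0.0874
grip_force: 0.0
```

Emit:
play_rows(steps=[[0,0,0,0,0,0,-1],[0,0,0,0,0,0,-1],[0,0,0,0,0,0,-1],[0,0,0,0,0,0,-1],[0,0,0,0,0,0,-1],[0,0,0,0,0,0,-1],[0,0,0,0,0,0,-1],[0,0,0,0,0,0,-1],[0,0,0,0,0,0,-1],[0,0,0,0,0,0,-1]], grip_force=45)

```text
time: 18.25
eef_pos: [0.4073, 0.3045, 0.0225]
tcp_rot: [0.691, 0.723, -0.0, -0.0]
wrist_force: [0.5, -0.6, 0.5]
gripper_width: 0.0376
grip_force: 45.1
```

Emit:
play_rows(steps=[[0,0,1.5,0,0,0,-1],[0,0,3.5,0,0,0,-1],[0,0,4.5,0,0,0,-1],[0,0,4.5,0,0,0,-1],[0,0,4,0,0,0,-1],[1,-0.9,3,0,0,0,-1],[2,-1.6,2,0,0,0,-1],[3,-2.4,0.8,0,0,0,-1],[3,-2.4,0,0,0,0,-1],[3,-2.4,0,0,0,0,-1],[3,-2.4,0,0,0,0,-1],[2.5,-2.2,0,0,0,0,-1],[1.5,-1.2,0,0,0,0,-1],[0.5,-0.5,0,0,0,0,-1],[0,0,0,0,0,0,-1],[0,0,0,0,0,0,-1]])

```text
time: 19.85
eef_pos: [0.6009, 0.1455, 0.2603]
tcp_rot: [0.691, 0.723, -0.0, -0.001]
wrist_force: [0.4, 0.3, -0.5]
gripper_width: 0.0372
grip_force: 45.1
```

Run:
```python
from h import *
np.set_printoptions(precision=4,suppress=True)
s=ctrl.read_state(); print(s['eef_pos'],s['gripper_width'],s['grip_force'],Rot.from_quat(s['tcp_rot']).as_matrix()[:,2])
p=cam('wrist'); P=cloud(p); save(p,'w6.png')
X=P[(abs(P[...,0]-.602)<.04)&(abs(P[...,1]-.145)<.05)]
for lo,hi in((.16,.176),(.188,.2),(.22,.26),(.26,.28)):
    m=(X[:,2]>lo)&(X[:,2]<hi)
    if m.any(): print(lo,m.sum(),X[m].mean(0),cv2.minEnclosingCircle((X[m][:,:2]*1000).astype(np.float32)))
p=cam('scene'); im=cv2.resize(p['image'][150:270,240:400],None,fx=4.5,fy=4.5,interpolation=2); cv2.imwrite('pics/s6.png',np.clip(im*1.5,0,255).astype(np.uint8)[...,::-1])
```

```text
[0.6009 0.1455 0.2603] 0.03721768226319543 45.11120607261546 [-0.0019  0.0005 -1.    ]
0.16 1204 [0.6022 0.154  0.1702] ((602.4517822265625, 145.45301818847656), 21.941457748413086)
0.188 200 [0.6029 0.1516 0.1901] ((603.615234375, 149.6278076171875), 9.715741157531738)
0.22 1185 [0.6004 0.159  0.2517] ((600.460205078125, 156.54342651367188), 27.639726638793945)
0.26 3283 [0.6007 0.1506 0.2691] ((600.4555053710938, 156.362060546875), 29.810514450073242)
```

View pics/w6.png

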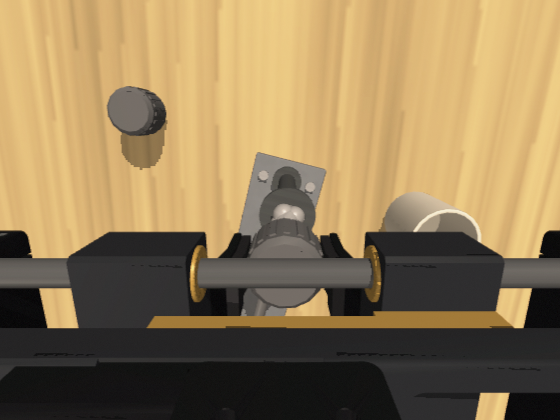

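Wrist view: cap squarely in the jaws at (285,265), stud balls at (288,215) below it. I'll check the cap's offset in the hand numerically.

Run:
```python
from h import *
np.set_printoptions(precision=4,suppress=True)
s=ctrl.read_state(); p=cam('wrist'); P=cloud(p); X=P.reshape(-1,3); print(s['eef_pos'])
X=X[(abs(X[:,0]-.6005)<.017)&(X[:,2]>.236)&(X[:,2]<.276)&(X[:,1]>.13)&(X[:,1]<.18)]
for lo in np.arange(.236,.276,.004):
    q=X[(X[:,2]>lo)&(X[:,2]<lo+.004)]
    if len(q)>8:
        sd=q[q[:,1]>.150]
        A=np.c_[2*sd[:,:2],np.ones(len(sd))]; 
        c=np.linalg.lstsq(A,(sd[:,:2]**2).sum(1),rcond=None)[0]
        print(round(lo,3),len(q),q[:,1].max(),'circ',c[:2],np.sqrt(c[2]+c[0]**2+c[1]**2))
```

```text
[0.6011 0.1457 0.2606]
0.24 63 0.16515129222086886 circ [0.601  0.1455] 0.018917952076691884
0.244 137 0.16534665472426352 circ [0.601  0.1458] 0.018884155304094357
0.248 139 0.1654626668396093 circ [0.601  0.1457] 0.018982000760411656
0.252 147 0.16548427122553128 circ [0.601  0.1457] 0.01893132427577967
0.256 169 0.1653522111577504 circ [0.6009 0.1457] 0.019026988072345635
0.26 189 0.1655341290262662 circ [0.6009 0.1459] 0.018744147128111056
0.264 285 0.16527196892541973 circ [0.6011 0.1457] 0.01870858104255335
0.268 1908 0.1646397792576803 circ [0.6007 0.1534] 0.009965087068637718
0.272 196 0.1611523781472566 circ [0.6006 0.1546] 0.006964597183311675
```

Cap centre is (601.0,145.7), upright, r=18.9, against the stud at (602.4,145.3). Shift and lower to just above the balls.

Emit:
play_rows(steps=[[0.14,-0.04,-1,0,0,0,-1],[0,0,-1.5,0,0,0,-1],[0,0,-1,0,0,0,-1],[0,0,-0.6,0,0,0,-1],[0,0,-0.3,0,0,0,-1],[0,0,-0.2,0,0,0,-1],[0,0,0,0,0,0,-1],[0,0,0,0,0,0,-1]])

```text
time: 20.8
eef_pos: [0.6041, 0.1441, 0.215]
tcp_rot: [0.691, 0.723, 0.0, 0.0]
wrist_force: [-0.1, -0.5, -0.3]
gripper_width: 0.0376
grip_force: 45.1
```

Emit:
play_rows(steps=[[0,0,-0.2,0,0,0,-1],[0,0,-0.2,0,0,0,-1],[0,0,0,0,0,0,-1]], grip_force=55)

```text
time: 21.1
eef_pos: [0.6035, 0.1444, 0.2106]
tcp_rot: [0.691, 0.723, 0.0, -0.0]
wrist_force: [-0.1, 1.3, 1.7]
gripper_width: 0.0375
grip_force: 55.2
```

Emit:
play_rows(steps=[[-0.07,0.07,-0.2,0,0,0,-1],[0,0,-0.2,0,0,0,-1],[0,0,-0.2,0,0,0,-1],[0,0,0,0,0,0,-1]])

```text
time: 21.5
eef_pos: [0.6031, 0.1451, 0.2063]
tcp_rot: [0.691, 0.723, 0.001, 0.0]
wrist_force: [-2.7, 2.1, 7.9]
gripper_width: 0.0371
grip_force: 55.2
```

Emit:
play_rows(steps=[[-0.05,0.04,-0.2,0,0,0,-1],[0,0,-0.2,0,0,0,-1],[0,0,-0.2,0,0,0,-1],[0,0,0,0,0,0,-1]])

```text
time: 21.9
eef_pos: [0.6023, 0.1453, 0.1978]
tcp_rot: [0.691, 0.723, -0.0, -0.0]
wrist_force: [0.3, 0.6, -4.2]
gripper_width: 0.0373
grip_force: 55.1
```

Clicked (force flipped to -4 N, drawn down). On to the flange.

Emit:
play_rows(steps=[[0,0,-0.2,0,0,0,-1],[0,0,-0.15,0,0,0,-1],[0,0,-0.1,0,0,0,-1],[0,0,0,0,0,0,-1]])

```text
time: 22.3
eef_pos: [0.6026, 0.145, 0.1939]
tcp_rot: [0.691, 0.723, -0.0, 0.0]
wrist_force: [-0.6, 0.6, -0.4]
gripper_width: 0.0371
grip_force: 55.2
```

Emit:
play_rows(steps=[[0,0,-0.1,0,0,0,-1],[0,0,-0.05,0,0,0,-1],[0,0,0,0,0,0,-1]])

```text
time: 22.6
eef_pos: [0.6027, 0.1451, 0.1927]
tcp_rot: [0.691, 0.723, 0.0, 0.0]
wrist_force: [0.6, 0.0, -0.1]
gripper_width: 0.0379
grip_force: 55.2
```

Emit:
play_rows(steps=[[0,0,-0.05,0,0,0,-1],[0,0,-0.05,0,0,0,-1],[0,0,0,0,0,0,-1]])

```text
time: 22.9
eef_pos: [0.6028, 0.1451, 0.1925]
tcp_rot: [0.691, 0.723, 0.0, 0.0]
wrist_force: [-1.0, -0.5, 5.2]
gripper_width: 0.0376
grip_force: 55.2
```

Emit:
play_rows(steps=[[0,0,-0.05,0,0,0,-1],[0,0,-0.02,0,0,0,-1],[0,0,0,0,0,0,-1],[0,0,0,0,0,0,-1]])

```text
time: 23.3
eef_pos: [0.6028, 0.1451, 0.1925]
tcp_rot: [0.691, 0.723, 0.0, 0.0]
wrist_force: [-2.6, -0.6, 8.5]
gripper_width: 0.0375
grip_force: 55.2
```

Emit:
play_rows(steps=[[0,0,-0.03,0,0,0,-1],[0,0,0,0,0,0,-1],[0,0,0,0,0,0,-1],[0,0,0,0,0,0,-1],[0,0,0,0,0,0,-1]])

```text
time: 23.8
eef_pos: [0.6027, 0.1451, 0.1925]
tcp_rot: [0.691, 0.723, 0.0, 0.001]
wrist_force: [-2.1, -0.4, 9.9]
gripper_width: 0.0372
grip_force: 55.3
```

Run:
```python
from h import *
np.set_printoptions(precision=4,suppress=True)
p=cam('scene'); P=cloud(p)
X=P[(abs(P[...,0]-.55)<.05)&(abs(P[...,1]+.115)<.06)&(P[...,2]>.165)]
print('tab',len(X),np.median(X,0),X[:,2].max())
X=P[(abs(P[...,0]-.602)<.03)&(abs(P[...,1]-.145)<.03)]
for i in range(3):
    capture('top'); s=ctrl.read_state(); print(s['eef_pos'],s['wrist_force'],s['grip_force'])
```

```text
tab 185 [ 0.5501 -0.1152  0.1832] 0.20783348201577057
[0.6028 0.1452 0.1925] [-3.0312 -0.0476  9.9866] 55.26001850492321
[0.6028 0.1452 0.1925] [-3.2713  0.2895  9.6888] 55.26005899999291
[0.6028 0.1451 0.1925] [-3.6822 -1.4852 10.3894] 55.25992074748501
```

The cap is home (TCP 22.5 mm above the flange, same offset as at the grasp), pressed with a steady 10 N. The hanger hasn't moved.

```bash
python3 -c "
from plant import job; print(job.job_done())"
```

```text
the job is handed in; nothing more can be done
None
```

The job is handed in, though no verdict came back: the hanger hangs untouched on the rail about 1–3 mm from the band's middle, and the cap clicked home and was still gripped and pressed down with about 10 N, at roughly 24 s on the robot's clock.

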